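Find the high spot of a turntable wheel with a dial indicator

ROBOT

A 6-joint arm with a two-finger parallel gripper is mounted at the origin on the work surface; the furniture and walls round the work are solid. World frame = base frame: x ahead of the robot, y to its left, z up, the work surface at z = 0. Lengths are in mm, angles in rad, forces in N, time in s.
With the tool pointing down it reaches from about 325 to 925 mm from the base axis. Payload 3.1 kg.
Tool frame: the origin (TCP) lies between the finger pads; the fingertips stand r.tip_reach ahead of it and the grasp point (between the pads) lies 5 mm behind it (r.tip_reach is the distance from the TCP to the fingertips, in mm); z points along the fingers, y is the line along which they close (so a half turn about z gives the same grasp; the last joint's range is limited). The gripper opens to 85 mm and grips with 20 to 120 N. Pads are 22 mm wide; open, the fingers measure 114 mm over their backs; the gripper's body (76 mm by 85 mm) begins 54 mm behind the grasp point. The pads swing forward as they close: fully open they stand 13 mm farther back than shut.
Start: joints at [1.059, 0.217, 1.613, -0, 1.311, -0.112], TCP at [243.254, 575.731, 245.3] pointing down, gripper open.
Joint ranges: [-2.75, 2.75], [-0.78, 2.1], [0.31, 2.55], [-1.13, 4.27], [0.13, 2.63], [-2.58, 2.58]. Speed limits (rad/s): [2.79, 2.79, 3.14, 3.14, 3.14, 3.14].

INTERFACE

Orientations are given as a 3x3 rotation matrix whose columns are the frame's x, y, z axes.
In Python, from rig import r, eyes gives the robot as it stands.
- The arm moves only by the tool step_arm, never from a script. Its argument "increments" is a list of rows, each a list of 3 entries, a list of its own where there are three numbers: the shift along the tool's x, y, z in mm, then the turn about the tool's z in rad, then the opening, from 0 (shut) to 1 (fully open). A call has 1 to 5 rows; each row shifts and turns the commanded pose from where the row before left it, along the tool's axes as they then stand; what a row does not reach is not made up. A row lasts 1/10 s, in which the tool goes at most 50 mm and 8.59 degrees, less where a joint would pass 70% of its speed; a pose out of reach is approached as far as the arm can. A call is refused whole if a number of a shift passes 50 or a number of a turn 0.15, either way. A call with a gripper value outside its range is refused whole. The fingers move at their own pace and stop on an object; "force" is the grip in N (left out, the last holds). Time passes only in rows, so rows that do not move let the fingers close. It gives the time, the measured TCP pose, the force, the opening and the grip force at its end, in the units of the state.
- r.get_obs(): the state, without advancing time (a new reading comes with each control period).
- eyes.snapshot(name): name is "scene" or "top" or "wrist"; returns a dict with "img" (384x512x3 uint8, red, green, blue), "range_z" (384x512 float32, mm along the optical axis (not along the pixel's ray), 0 where there is no reading), "K" (3x3 intrinsics, pixels), "position" and "rotation" of the camera in the world. Camera axes: x right, y up, looking along -z (the intrinsics and any distortion apply to the point x, -y, -z); pixel columns grow to the right and rows downward; lengths in mm; the calibration is good to about 2 mm. A picture is of the moment at which its call begins.
- r.finish_job(): hands the job in; it is judged then, once.
The state is a dict: "t": time; "q": joint angles; "qvel": joint speeds; "effort": joint torques, N m; "tcp_pos": TCP position; "tcp_rot": TCP orientation; "ft_force": force on the tool from outside, world axes, zero at the start; "ft_torque": the same for the moment, N m; "gripper_width": finger opening in mm; "finger_force": force on a finger pad.
Only numpy, scipy, OpenCV 4.12 (cv2) and the standard library are available. Lean on these libraries where they do the work, as an engineer would, in place of code of your own. Each camera call takes 0.05 s, during which the arm holds its last target. There are 200 camera calls.

TASK

Check the spin-painting turntable's wheel for its high spot: by its red post, slide the dial indicator in until the needle points at the green mid-scale mark, then turn the wheel by its crank knob through at least one full turn, with the plunger pressed on the rim all the while and never driven to the end of its travel. Then bring the highest spot of the rim - the place of the largest dial reading, not the lesser bump - under the plunger and leave it there, the indicator still pressed on. Do not touch the plunger, and leave the paint bottles, the marker and the tape roll around the stand where they are.

Things in the scene. Friction and masses are not known exactly. Their poses are not given: they have to be found in the camera images.
- stand: grey checking stand, base plate 160 x 340 mm and 12 mm high, fixed to the table; origin at the centre of its underside, z up. Its y axis runs along the indicator's slide, from the indicator (-y end) to the wheel (+y end); the wheel's axis stands at y = +90 mm.
- wheel_axis (a point): point on the wheel's upright axis at the top of its blue cover plate, 50 mm above the table. The plate is 143 mm in diameter and 5 mm thick, with a steel cap at its centre that rises to 60 mm; it hides the steel rim below it from above.
- wheel (a joint): angle of the wheel, rad, counter-clockwise from above, turns without limit either way; at 0 the crank knob lies from the wheel's axis towards the stand's -x. It turns against dry friction of about 0.09 N m and stays where it is left.
- crank_grip (a point): grip point of the crank knob, 82 mm above the table on the knob's own axis: black upright knob 19 mm in diameter, from 56 to 100 mm above the table, spinning freely on its pin on the blue plate, 45 mm from the wheel's axis. It can be held with the gripper's direction unchanged while it is led round in a circle.
- slide_grip (a point): grip point of the red post at the back of the indicator's carriage, 85 mm above the table on the post's axis: round post, 18 mm in diameter from 75 to 99 mm above the table and 14 mm below that, rising behind the dial, whose top is at 53 mm.
- carriage (a joint): travel of the indicator's carriage, m: 0 right back, grows as it slides along the stand's +y towards the wheel, at most 0.040. Stiff slide: takes about 8 N and stays where it is left. With it right back the plunger's tip stands 21 mm off the round part of the rim.
- needle (a joint): reading of the dial: angle of the black needle, rad, 0 with the plunger free (black mark), clockwise from above as the plunger is pressed in, 0.3 rad per mm: 2.1 rad (7 mm) at the green mid-scale mark, which lies on the side of the dial towards the wheel; 4.2 rad (14 mm, red mark) is the end of its travel. One tick a millimetre. Spring 1 N + 0.25 N per mm.
- dial_centre (a point): centre of the dial's white face, 53 mm above the table; the dial is 60 mm in diameter and lies face up on the carriage, 48 mm in front of the red post; plunger and stem come out of its side towards the wheel, 34 mm above the table.
- plunger: sprung steel plunger of the indicator, 5.6 mm thick with a brass tip ball 8 mm in diameter; origin at the tip of the ball, 34 mm above the table. Not to be touched by the robot.
- rim_centre (a point): middle of the steel rim under the plate, on the wheel's axis, 34 mm above the table. Rim 20 mm high, 65 mm in radius, clamped to the plate, turns with it. It has one high spot, 4.7 mm out of round, a bulge reaching some 0.4 rad to either side of its top, and one lesser bump of 2.4 mm; the rest is round. Where they lie is not known: it must be found with the dial.
- red_bottle_mid (a point): centre, half-way up, of a red paint bottle standing beyond the stand, 36 mm in diameter, 110 mm high; to be left alone
- blue_bottle_mid (a point): centre, half-way up, of a blue paint bottle standing beyond the stand, 34 mm in diameter, 110 mm high; to be left alone
- marker_mid (a point): centre of a white marker pen with a black cap lying on the table on the robot's side of the stand, 126 mm long, 16 mm thick; to be left alone
- masking_roll_mid (a point): centre of a roll of masking tape lying flat beyond the stand, 90 mm in diameter, 24 mm high; to be left alone

How it is judged (in metres and radians):
On the way, in this order (a step that is already met when the one before it is completed fails the run):
1. the indicator is pressed on the rim with its needle at the green mid-scale mark (1.7 to 2.4 rad) before the wheel is turned (value of joint needle between 1.7 and 2.4 rad and contact force between plunger and anything else above 0.5 N and not (value of joint wheel above 0.6 rad or value of joint wheel below -0.6 rad)), for 0.3 s.
2. the wheel has been turned through about one full turn, either way (beyond 5.6 rad), with the plunger on the rim ((value of joint wheel above 5.6 rad or value of joint wheel below -5.6 rad) and value of joint needle above 0.1 rad).
At the end, for the whole second after the job is handed in: the plunger rests on the crest of the high spot (within about 0.1 rad of its top) with the indicator pressed on and not at the end of its travel, wheel and slide at rest, the four bystanders within 20 mm of where they stood (contact force between crest and plunger above 0.3 N and value of joint needle between 0.1 and 3.95 rad and velocity of joint wheel between -0.05 and 0.05 rad/s and velocity of joint carriage between -0.003 and 0.003 m/s and not (distance of red_bottle_mid from where it was at the start of the episode above 0.02 m) and not (distance of blue_bottle_mid from where it was at the start of the episode above 0.02 m) and not (distance of marker_mid from where it was at the start of the episode above 0.02 m) and not (distance of masking_roll_mid from where it was at the start of the episode above 0.02 m)); the robot touches nothing.
It fails at once if the plunger is driven to the end of its travel (needle beyond 3.95 rad) or pressed on the rim with more than 6 N (value of joint needle above 3.95 rad or contact force between plunger and anything else above 6 N).
It fails at once if the wheel is turned more than 0.6 rad from zero with the plunger off the rim ((value of joint wheel above 0.6 rad or value of joint wheel below -0.6 rad) and value of joint needle below 0.1 rad).
It fails at once if the robot touches the plunger (contact force between any of the fingers, the arm and plunger above 0.5 N).
It fails at once if a bottle, the marker or the tape roll is moved by more than 20 mm (distance of any of red_bottle_mid, blue_bottle_mid, marker_mid, masking_roll_mid from where it was at the start of the episode above 0.02 m).
It also fails if it takes over 72 s, if anything falls off the work surface, if the arm or the gripper's body presses on something with over 40 N, if the wrist force passes 120 N, or if a joint passes its speed limit or range.

## Working session

There is one attempt and no reset: what is moved stays moved. The work goes in short steps, Python scripts to look and compute and a tool call to move; the robot and the scene stay as the last step left them, time stands still between calls to the robot, and variables do not carry over. Pictures are saved under pics/ and viewed, at most 10 in all, crops included, and the job is handed in when it is done.

Besides the shell and the picture viewer there is one more tool, called after ">>>" by a JSON object that holds its "op" and its "data". step_arm: Moves the arm, as the interface text tells. Its arguments: {"type":"object","properties":{"increments":{"type":"array","items":{"type":"array"}},"force":{"type":"number"}},"required":["increments"]}

```bash
mkdir -p pics; ls
python3 - <<'E'
from rig import r, eyes
import cv2,numpy as np
o=r.get_obs();print(o['t'],o['tcp_pos'],np.round(o['tcp_rot'],3).tolist(),o['gripper_width'],r.tip_reach)
a=eyes.snapshot('top');b=eyes.snapshot('scene')
for n,s in(('top',a),('scene',b)):
    cv2.imwrite(f'pics/{n}0.png',s['img'][:,:,::-1]);print(n,s['K'].tolist(),s['position'],np.round(s['rotation'],3).tolist())
E
```

```text
pics
0.0 [242.87656571 575.02901608 243.94328326] [[-0.921, 0.389, -0.001], [0.389, 0.921, -0.002], [0.0, -0.002, -1.0]] 85.61420674850463 14.0
top [[480.0604456741511, 0.0, 252.05650924528518], [0.0, 480.0604456741511, 197.1335129789804], [0.0, 0.0, 1.0]] [4.54456140e+02 6.26349221e-01 9.10075744e+02] [[0.039, 0.976, -0.215], [-0.999, 0.039, -0.004], [0.004, 0.215, 0.977]]
scene [[363.0993508032275, 0.0, 258.73281530362067], [0.0, 363.0993508032275, 191.29059976734658], [0.0, 0.0, 1.0]] [ 283.78344627 -483.86632851  698.74971155] [[0.832, 0.403, -0.38], [-0.554, 0.594, -0.583], [-0.009, 0.696, 0.718]]
```

View pics/top0.png

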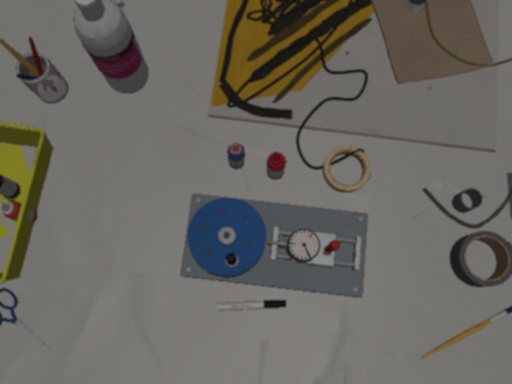

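View pics/scene0.png

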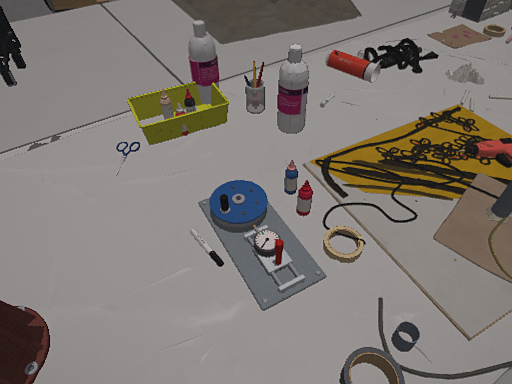

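The top view shows the blue wheel at about (227,237), knob (232,259), dial (303,245), red post (334,245). The bottles are at (236,152) and (276,165), the tape at (347,168) and the marker at (252,305).

```bash
cat > h.py <<'E'
from rig import r, eyes
import cv2,numpy as np
def ray(s,uv):
    K=s['K'];d=np.array([(uv[0]-K[0,2])/K[0,0],-(uv[1]-K[1,2])/K[1,1],-1.])
    return np.array(s['position'],float),np.array(s['rotation'])@d
def onz(s,uv,z):
    p,d=ray(s,uv);return p+d*(z-p[2])/d[2]
def proj(s,P):
    c=np.array(s['rotation']).T@(np.array(P,float)-s['position']);K=s['K']
    return np.array([K[0,2]-K[0,0]*c[0]/c[2],K[1,2]+K[1,1]*c[1]/c[2]])
def two(a,ua,b,ub):
    p,d=ray(a,ua);q,e=ray(b,ub);d/=np.linalg.norm(d);e/=np.linalg.norm(e)
    t=np.linalg.lstsq(np.c_[d,-e],q-p,rcond=None)[0];A=p+t[0]*d;B=q+t[1]*e
    return (A+B)/2,np.linalg.norm(A-B)
def blob(m,box):
    k=np.zeros_like(m);x0,y0,x1,y1=box;k[y0:y1,x0:x1]=m[y0:y1,x0:x1]
    n,l,st,c=cv2.connectedComponentsWithStats(k);i=1+np.argmax(st[1:,4]);return c[i],st[i],l==i
def hsv(s,lo,hi): return cv2.inRange(cv2.cvtColor(s['img'],cv2.COLOR_RGB2HSV),lo,hi)
E
python3 - <<'E'
from h import *
a=eyes.snapshot('top');b=eyes.snapshot('scene')
for n,s,bx in(('top',a,dict(w=(180,185,272,285),p=(320,230,350,260),k=(220,245,245,270),d=(284,225,322,265))),('scene',b,dict(w=(200,170,275,235),p=(270,232,290,270),k=(215,190,232,215)))):
    c,st,m=blob(hsv(s,(95,100,40),(130,255,255)),bx['w'])
    pts=np.argwhere(m)[:,::-1].astype(np.int32);h=cv2.convexHull(pts)
    print(n,'plate',onz(s,cv2.fitEllipse(h)[0],50),cv2.fitEllipse(h),st)
    red=cv2.bitwise_or(hsv(s,(0,120,50),(8,255,255)),hsv(s,(172,120,50),(180,255,255)))
    c,st,m=blob(red,bx['p']);print('post',c,st);pts=np.argwhere(m)[:,::-1]
    print(np.round([onz(s,p,99)[:2] for p in (pts[pts[:,1].argmin()],pts[pts[:,0].argmin()],pts[pts[:,0].argmax()])],1).tolist())
    c,st,m=blob(hsv(s,(0,0,0),(180,255,45)),bx['k']);print('knob',c,st)
x0,y0,x1,y1=170,180,380,310
cv2.imwrite('pics/c1.png',cv2.resize(a['img'][180:310,178:378,::-1],None,fx=4,fy=4,interpolation=cv2.INTER_CUBIC))
cv2.imwrite('pics/s1.png',cv2.resize(b['img'][160:310,190:340,::-1],None,fx=4,fy=4,interpolation=cv2.INTER_CUBIC))
E
```

```text
top plate [568.99727021  47.53359345  50.        ] ((226.5235137939453, 236.4796905517578), (77.62102508544922, 78.23021697998047), 43.01530838012695) [ 188  198   78   78 4296]
post [333.05376344 245.7311828 ] [326 241  14  11  93]
[[561.9, -136.0], [547.8, -124.2], [558.9, -146.2]]
knob [230.67948718 258.35897436] [226 254  10  10  78]
scene plate [566.32768775  42.09616558  50.        ] ((238.0588836669922, 201.489501953125), (42.995445251464844, 57.94032669067383), 85.18252563476562) [ 209  180   59   44 1676]
post [278.38922156 250.37125749] [275 239   9  26 167]
[[553.4, -128.5], [553.4, -128.5], [562.4, -143.7]]
knob [224.00917431 202.0733945 ] [220 194   9  17 109]
```

View pics/c1.png

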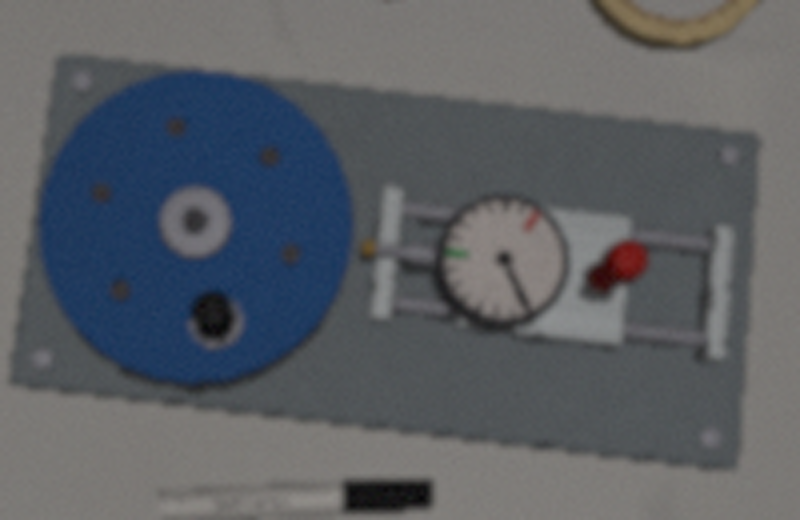

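View pics/s1.png

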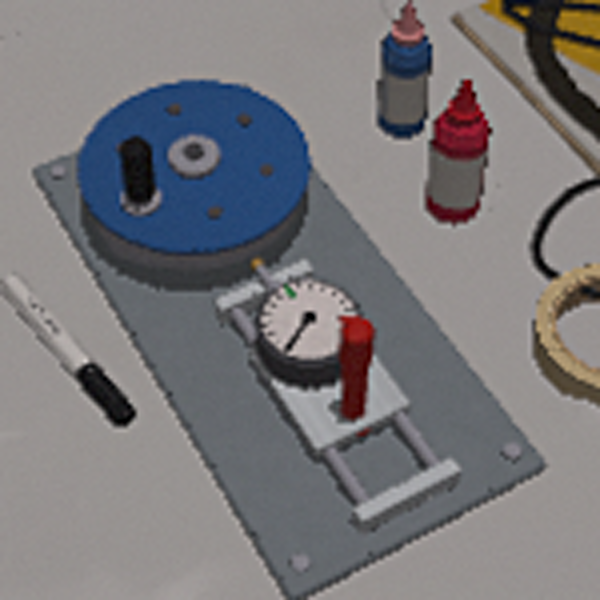

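The crops show the needle pointing to lower right of the dial, away from green, with the dial centre at crop (503,258), post top (628,260), knob top (213,315) and cap (196,221).

Run:
```python
from h import *
a=eyes.snapshot('top');b=eyes.snapshot('scene')
f=lambda u,v:(178+(u+.5)/4-.5,180+(v+.5)/4-.5)
g=lambda u,v:(190+(u+.5)/4-.5,160+(v+.5)/4-.5)
D={}
for n,u,z in(('cap',(196,221),60),('dial',(503,258),53),('post',(629,261),99),('knob',(213,315),100)):
    D[n]=onz(a,f(*u),z);print(n,np.round(D[n],1))
for n,u,z in(('cap',(194,153),60),('dial',(310,318),53),('post',(357,327),99),('knob',(134,145),100)): print(n,np.round(onz(b,g(*u),z),1))
d=D['cap']-D['dial'];print('dir',d,np.arctan2(d[1],d[0])); d=D['knob']-D['cap'];print(d,np.hypot(*d[:2]))
for n,u,z in(('redb',(276,160),110),('blueb',(236,150),110)):print(n,onz(a,u,z))
```

```text
cap [570.5  47.   60. ]
dial [560.3 -90.8  53. ]
post [ 555.4 -139.2   99. ]
knob [525.7  35.6 100. ]
cap [568.3  44.   60. ]
dial [559.5 -91.9  53. ]
post [ 556.4 -137.8   99. ]
knob [525.5  35.4 100. ]
dir [ 10.27832161 137.71995157   7.        ] 1.4963023860498788
[-44.87499519 -11.30805532  40.        ] 46.27782739836317
redb [697.77405725 -34.8484831  110.        ]
blueb [713.13323443  35.36999158 110.        ]
```

>>> {"op": "step_arm", "data": {"increments": [[[0,-40,0],-0.11,0.7],[[0,-40,0],-0.11,0.7],[[0,-40,0],-0.103,0.7],[[-20,-40,0],0,0.7],[[-20,-40,0],0,0.7]]}}

```text
t: 0.8
tcp_pos: [242.4, 377.0, 245.3]
tcp_rot: [[-0.997, 0.074, 0.001], [0.074, 0.997, 0.0], [-0.001, 0.0, -1.0]]
ft_force: [0.9, -0.3, 0.1]
gripper_width: 59.9
finger_force: 0.0
```

>>> {"op": "step_arm", "data": {"increments": [[[-20,-40,0],0,0.7],[[-20,-40,0],0,0.7],[[-20,-40,0],0,0.7],[[-20,-40,0],0,0.7],[[-20,-40,0],0,0.7]]}}

```text
t: 1.3
tcp_pos: [327.5, 169.7, 245.6]
tcp_rot: [[-0.997, 0.076, 0.002], [0.076, 0.997, 0.0], [-0.001, 0.001, -1.0]]
ft_force: [0.4, -0.1, 0.1]
gripper_width: 59.7
finger_force: 0.0
```

>>> {"op": "step_arm", "data": {"increments": [[[-20,-40,0],0,0.7],[[-20,-40,0],0,0.7],[[-20,-40,0],0,0.7],[[-20,-40,0],0,0.7],[[0,0,0],0,0.7]]}}

```text
t: 1.8
tcp_pos: [396.4, 1.1, 246.0]
tcp_rot: [[-0.996, 0.084, 0.002], [0.084, 0.996, -0.002], [-0.002, -0.002, -1.0]]
ft_force: [0.2, 1.0, 0.4]
gripper_width: 60.2
finger_force: 0.0
```

>>> {"op": "step_arm", "data": {"increments": [[[-34,-25,0],0,0.7],[[-34,-25,0],0,0.7],[[-34,-25,0],0,0.7],[[-34,-25,0],0,0.7],[[-34,-26,0],0,0.7]]}}

```text
t: 2.3
tcp_pos: [555.6, -133.2, 245.1]
tcp_rot: [[-0.997, 0.076, -0.0], [0.076, 0.997, 0.001], [0.0, 0.001, -1.0]]
ft_force: [0.3, -0.1, 1.3]
gripper_width: 59.9
finger_force: 0.0
```

>>> {"op": "step_arm", "data": {"increments": [[[0,0,30],0,0.7],[[0,0,30],0,0.7],[[0,0,0],0,0.7]]}}

```text
t: 2.6
tcp_pos: [550.9, -131.1, 180.0]
tcp_rot: [[-0.997, 0.077, -0.01], [0.076, 0.997, 0.004], [0.011, 0.003, -1.0]]
ft_force: [-0.1, 0.5, -1.2]
gripper_width: 59.3
finger_force: 0.0
```

>>> {"op": "step_arm", "data": {"increments": [[[0,0,25],0,0.7],[[0,0,25],0,0.7],[[0,0,0],0,0.7],[[0,0,0],0,0.7]]}}

```text
t: 3.0
tcp_pos: [554.8, -132.5, 136.4]
tcp_rot: [[-0.997, 0.076, 0.0], [0.076, 0.997, -0.0], [-0.0, 0.0, -1.0]]
ft_force: [-0.3, 0.4, 0.5]
gripper_width: 60.4
finger_force: 0.0
```

Run:
```python
from h import *
o=r.get_obs();print(o['tcp_pos'],np.round(o['tcp_rot'],3).tolist(),o['qvel'])
s=eyes.snapshot('wrist');cv2.imwrite('pics/w1.png',s['img'][:,:,::-1])
print(proj(s,(556,-138.5,99)),s['position'])
```

```text
[ 554.79091956 -132.54088352  136.36405708] [[-0.997, 0.076, 0.0], [0.076, 0.997, -0.0], [-0.0, 0.0, -1.0]] [-0.00423895 -0.01883297 -0.02841    -0.00082715 -0.00858991 -0.00151682]
[239.93565637 234.07419287] [ 470.80155642 -125.39241025  265.17693006]
```

View pics/w1.png

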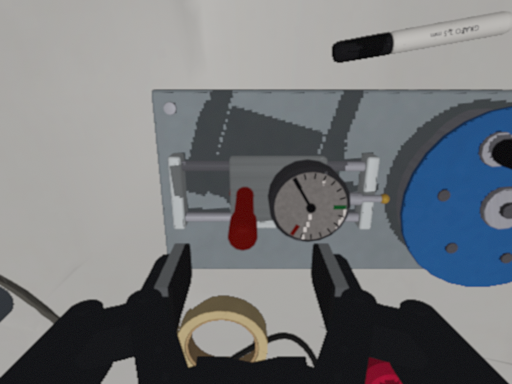

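The wrist view shows the post top at (243,234), between the fingers, and the dial is clearly readable at (311,207).

>>> {"op": "step_arm", "data": {"increments": [[[-1,-5,20],0,0.7],[[0,0,20],0,0.7],[[0,0,16],0,0.7],[[0,0,0],0,0.7],[[0,0,0],0,0.7]]}}

```text
t: 3.55
tcp_pos: [555.6, -138.2, 80.0]
tcp_rot: [[-0.997, 0.077, 0.001], [0.077, 0.997, -0.0], [-0.001, -0.0, -1.0]]
ft_force: [0.6, 0.5, 0.1]
gripper_width: 59.7
finger_force: 0.0
```

>>> {"op": "step_arm", "data": {"increments": [[[0,0,0],0,0.0],[[0,0,0],0,0.0],[[0,0,0],0,0.0],[[0,0,0],0,0.0],[[0,0,0],0,0.0]], "force": 50}}

```text
t: 4.05
tcp_pos: [555.9, -138.1, 80.5]
tcp_rot: [[-0.997, 0.077, 0.002], [0.077, 0.997, -0.0], [-0.001, 0.0, -1.0]]
ft_force: [-1.0, 2.4, 5.7]
gripper_width: 16.5
finger_force: 48.9
```

```bash
cat >> h.py <<'E'
U=np.array([0.076,0.997,0]);V=np.array([0.997,-0.076,0])
def rect(s,c):
    i=(np.arange(280)-140)/4.0
    P=np.array(c,float)+i[None,:,None]*V-i[:,None,None]*U
    q=(P-s['position'])@np.array(s['rotation']);K=s['K']
    u=K[0,2]-K[0,0]*q[...,0]/q[...,2];v=K[1,2]+K[1,1]*q[...,1]/q[...,2]
    return cv2.remap(s['img'],u.astype(np.float32),v.astype(np.float32),cv2.INTER_CUBIC)
def dial(cam,c,save=None):
    s=eyes.snapshot(cam);p=rect(s,c)
    g=cv2.cvtColor(p,cv2.COLOR_RGB2GRAY);g=cv2.GaussianBlur(g,(0,0),2)
    _,m=cv2.threshold(g[40:240,40:240],0,255,cv2.THRESH_OTSU)
    m=cv2.morphologyEx(m,cv2.MORPH_OPEN,np.ones((9,9)))
    cs,_=cv2.findContours(m,cv2.RETR_EXTERNAL,cv2.CHAIN_APPROX_NONE)
    k=max(cs,key=cv2.contourArea);(x,y),rad=cv2.minEnclosingCircle(k);x+=40;y+=40
    if abs(rad-108)>18 or np.hypot(x-140,y-140)>24: x,y=140,140
    w=cv2.warpPolar(g.astype(np.float32),(120,720),(x,y),120,cv2.WARP_POLAR_LINEAR)
    # angle index: clockwise from +right
    f=w[:,28:72].mean(1);f=cv2.GaussianBlur(np.r_[f,f,f][None],(0,0),4).ravel()
    i=720+np.argmin(f[720:1440]);ref=np.median(f)
    j=np.arange(i-24,i+25);wt=np.clip(ref-f[j]-.3*(ref-f[i]),0,None)
    a=(j*wt).sum()/wt.sum()/720*2*np.pi
    read=(a+np.pi/2+2.1+1)%(2*np.pi)-1
    if save: cv2.imwrite(save,p[:,:,::-1])
    return dict(read=round(read,3),off=(round((x-140)/4,1),round((y-140)/4,1)),rad=round(rad/4,1),contrast=round(float(ref-f[i]),1),t=s.get('t'))
def carr():
    return np.array([*r.get_obs()['tcp_pos'][:2],53])+48*U
E
python3 - <<'E'
from h import *
c=carr();print(c,dial('wrist',c,'pics/dw.png'),dial('top',c,'pics/dt.png'),dial('scene',c,'pics/ds.png'))
cv2.imwrite('pics/d3.png',np.hstack([cv2.imread(f'pics/d{k}.png') for k in 'wt']))
E
```

```text
[559.55725463 -90.22980871  53.        ] {'read': np.float64(-0.11), 'off': (4.0, -3.4), 'rad': 30.0, 'contrast': 75.6, 't': None} {'read': np.float64(4.52), 'off': (0.0, 0.0), 'rad': 28.9, 'contrast': 38.4, 't': None} {'read': np.float64(3.539), 'off': (0.0, 0.0), 'rad': 28.1, 'contrast': 74.0, 't': None}
```

View pics/d3.png

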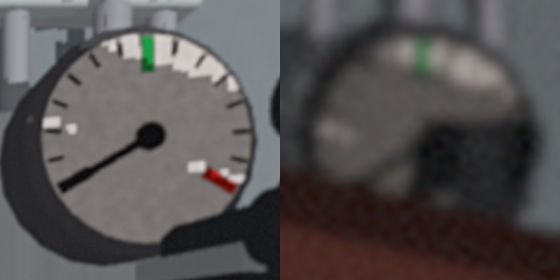

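The wrist-rectified dial is clear: hub at (150,135), green on top, needle at the zero end. The arm occludes the dial in the top view here, so I'll centre on the hub and use the wrist camera.

```bash
python3 - <<'E'
s=open('h.py').read()
a=s.index("    _,m=cv2.threshold");b=s.index("    w=cv2.warpPolar")
s=s[:a]+"""    h=cv2.morphologyEx(g,cv2.MORPH_CLOSE,cv2.getStructuringElement(cv2.MORPH_ELLIPSE,(17,17)))[95:185,95:185]
    m=(h<h.min()+.4*(np.median(h)-h.min())).astype(np.uint8);n,l,st,cc=cv2.connectedComponentsWithStats(m)
    k=min(range(1,n),key=lambda k:np.hypot(*(cc[k]-45)));x,y=cc[k]+95;rad=np.sqrt(st[k,4]/np.pi)
"""+s[b:]
open('h.py','w').write(s)
E
python3 - <<'E'
from h import *
print(dial('wrist',carr()))
E
```

```text
{'read': np.float64(-0.005), 'off': (np.float64(2.5), np.float64(-1.0)), 'rad': np.float64(3.4), 'contrast': 80.8, 't': None}
```

>>> {"op": "step_arm", "data": {"increments": [[[0,5,0],0,0.0],[[0,5,0],0,0.0],[[0,5,0],0,0.0],[[0,4,0],0,0.0],[[0,0,0],0,0.0]]}}

```text
t: 4.75
tcp_pos: [557.2, -122.3, 80.5]
tcp_rot: [[-0.997, 0.076, 0.001], [0.076, 0.997, -0.006], [-0.002, -0.006, -1.0]]
ft_force: [-2.0, -8.0, 4.4]
gripper_width: 16.7
finger_force: 49.1
```

Run:
```python
from h import *
print(dial('wrist',carr()),carr(),r.get_obs()['ft_force'])
```

```text
{'read': np.float64(1.416), 'off': (np.float64(2.5), np.float64(-1.1)), 'rad': np.float64(3.4), 'contrast': 92.3, 't': None} [560.80147427 -74.39628537  53.        ] [-2.03234105 -8.00770104  5.55740916]
```

>>> {"op": "step_arm", "data": {"increments": [[[0,2,0],0,0.0],[[0,0,0],0,0.0]]}}

```text
t: 5.0
tcp_pos: [557.2, -120.8, 80.5]
tcp_rot: [[-0.997, 0.076, 0.001], [0.076, 0.997, -0.007], [-0.002, -0.007, -1.0]]
ft_force: [-2.8, -8.1, 4.6]
gripper_width: 16.7
finger_force: 49.2
```

Run:
```python
from h import *
print(dial('wrist',carr()),carr(),r.get_obs()['ft_force'])
```

```text
{'read': np.float64(1.821), 'off': (np.float64(2.6), np.float64(-1.0)), 'rad': np.float64(3.4), 'contrast': 92.8, 't': None} [560.90917528 -72.98927851  53.        ] [-2.5399484  -9.04742333  4.74023743]
```

>>> {"op": "step_arm", "data": {"increments": [[[0,0.7,0],0,0.0],[[0,0,0],0,0.0],[[0,0,0],0,0.0],[[0,-1.5,0],0,0.0],[[0,0,0],0,0.0]]}}

```text
t: 5.55
tcp_pos: [557.3, -120.5, 80.5]
tcp_rot: [[-0.997, 0.076, 0.001], [0.076, 0.997, -0.004], [-0.002, -0.004, -1.0]]
ft_force: [-2.1, -5.1, 4.7]
gripper_width: 16.4
finger_force: 49.2
```

Run:
```python
from h import *
print(dial('wrist',carr()),carr(),r.get_obs()['ft_force'])
```

```text
{'read': np.float64(1.934), 'off': (np.float64(2.6), np.float64(-1.1)), 'rad': np.float64(3.4), 'contrast': 93.4, 't': None} [560.92054977 -72.63812267  53.        ] [-2.16638981 -5.61909498  5.49482309]
```

>>> {"op": "step_arm", "data": {"increments": [[[0,-1.5,0],0,0.0],[[0,0,0],0,0.0],[[0,0,0],0,0.6],[[0,0,0],0,0.6],[[0,0,0],0,0.6]]}}

```text
t: 6.1
tcp_pos: [556.1, -119.1, 78.7]
tcp_rot: [[-0.997, 0.077, -0.001], [0.077, 0.997, 0.0], [0.001, 0.0, -1.0]]
ft_force: [0.2, 0.4, -1.3]
gripper_width: 51.5
finger_force: 0.0
```

Run:
```python
from h import *
print(dial('wrist',carr()),carr(),r.get_obs()['ft_force'],r.get_obs()['gripper_width'])
```

```text
{'read': np.float64(3.681), 'off': (np.float64(3.9), np.float64(0.2)), 'rad': np.float64(3.4), 'contrast': 92.4, 't': None} [559.81169731 -71.29561813  53.        ] [-0.73879342 -0.3832082  -0.64580471] 50.8114149496323
```

>>> {"op": "step_arm", "data": {"increments": [[[0,0,-20],0,0.6],[[0,0,-25],0,0.6],[[0,0,-15],0,0.6],[[0,0,0],0,0.6]]}}

```text
t: 6.55
tcp_pos: [558.7, -120.1, 142.1]
tcp_rot: [[-0.997, 0.077, 0.006], [0.077, 0.997, -0.002], [-0.006, -0.001, -1.0]]
ft_force: [0.8, 0.1, 0.2]
gripper_width: 51.4
finger_force: 0.0
```

```bash
cat >> h.py <<'E'
DC=np.array([560.9,-72.6,53])
E
python3 - <<'E'
from h import *
print(dial('wrist',DC,'pics/x.png'),dial('top',DC))
s=eyes.snapshot('wrist');print(s['K'][0,0],np.array(s['position'])-r.get_obs()['tcp_pos'])
E
```

```text
{'read': np.float64(1.946), 'off': (np.float64(2.0), np.float64(-1.0)), 'rad': np.float64(3.2), 'contrast': 74.3, 't': None} {'read': np.float64(3.161), 'off': (np.float64(8.3), np.float64(5.5)), 'rad': np.float64(4.7), 'contrast': 11.6, 't': None}
317.5007160657969 [-83.28700151   7.0262757  129.68067252]
```

>>> {"op": "step_arm", "data": {"increments": [[[8,30,0],0,0.6],[[8,30,0],0,0.6],[[8,30,0],0,0.6],[[9,30,0],0,0.6],[[9,32,0],0,0.6]]}}

```text
t: 7.2
tcp_pos: [524.8, 36.4, 137.5]
tcp_rot: [[-0.997, 0.077, -0.003], [0.077, 0.997, 0.0], [0.003, -0.0, -1.0]]
ft_force: [0.4, 0.3, 0.7]
gripper_width: 51.3
finger_force: 0.0
```

>>> {"op": "step_arm", "data": {"increments": [[[0,0,0],0,0.6],[[0,0,0],0,0.6]]}}

```text
t: 7.4
tcp_pos: [525.3, 35.8, 137.9]
tcp_rot: [[-0.997, 0.075, -0.002], [0.075, 0.997, -0.0], [0.002, -0.001, -1.0]]
ft_force: [-0.2, -0.6, 0.3]
gripper_width: 51.5
finger_force: 0.0
```

Run:
```python
from h import *
o=r.get_obs();print(o['tcp_pos'])
print(dial('wrist',DC),dial('top',DC))
s=eyes.snapshot('wrist');cv2.imwrite('pics/w2.png',s['img'][:,:,::-1]);print(proj(s,(525.6,35.5,100)))
```

```text
[525.28795718  35.75136189 137.91498278]
{'read': np.float64(1.936), 'off': (np.float64(2.4), np.float64(0.1)), 'rad': np.float64(3.4), 'contrast': 130.0, 't': None} {'read': np.float64(1.959), 'off': (np.float64(0.5), np.float64(0.8)), 'rad': np.float64(3.6), 'contrast': 58.9, 't': None}
[251.38996047 229.779596  ]
```

View pics/w2.png

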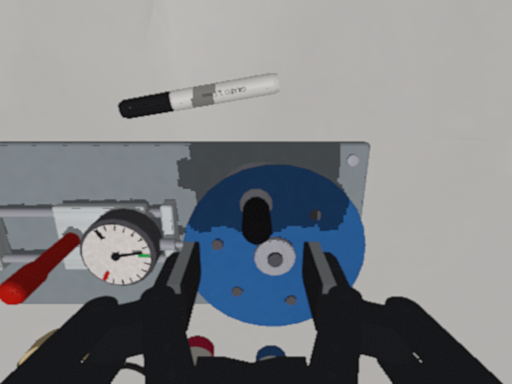

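Knob top at (255,234) lies between the fingers, and the dial reads 1.94 in both cameras. Descend and grip.

>>> {"op": "step_arm", "data": {"increments": [[[0,0,25],0,0.6],[[0,0,25],0,0.6],[[0,0,8],0,0.6],[[0,0,0],0,0.6]]}}

```text
t: 7.95
tcp_pos: [525.0, 34.6, 79.7]
tcp_rot: [[-0.997, 0.078, -0.004], [0.078, 0.997, 0.0], [0.004, -0.0, -1.0]]
ft_force: [-0.4, -0.5, 1.3]
gripper_width: 51.0
finger_force: 0.0
```

>>> {"op": "step_arm", "data": {"increments": [[[0,0,0],0,0.0],[[0,0,0],0,0.0],[[0,0,0],0,0.0],[[0,0,0],0,0.0]], "force": 40}}

```text
t: 8.35
tcp_pos: [528.0, 35.5, 83.0]
tcp_rot: [[-0.997, 0.077, 0.004], [0.077, 0.997, 0.0], [-0.004, 0.0, -1.0]]
ft_force: [0.8, 1.6, 3.8]
gripper_width: 17.5
finger_force: 39.5
```

Run:
```python
from h import *
o=r.get_obs();print(o['tcp_pos'],o['ft_force'],o['gripper_width'])
print(dial('wrist',DC),dial('top',DC))
```

```text
[528.02923772  35.47838779  83.02653288] [0.81791888 1.58091757 3.80658012] 17.469565969961526
{'read': np.float64(1.931), 'off': (np.float64(2.5), np.float64(0.0)), 'rad': np.float64(3.7), 'contrast': 153.9, 't': None} {'read': np.float64(1.966), 'off': (np.float64(0.4), np.float64(0.7)), 'rad': np.float64(3.6), 'contrast': 58.2, 't': None}
```

```bash
cat > rd.py <<'E'
from h import *
o=r.get_obs();d=np.array(o['tcp_pos'][:2])-[569,46.5]
a,b=d@[-.997,.077],d@[.077,.997]
s1=dial('wrist',DC);s2=dial('top',DC)
print('t%.2f phi %.3f rad %.1f'%(o['t'],np.arctan2(-b,a),np.hypot(a,b)),'F',np.round(o['ft_force'],1),'| W',s1['read'],s1['contrast'],s1['off'],'| T',s2['read'],s2['contrast'],s2['off'])
E
python3 - <<'E'
import numpy as np
p=0.325+.25*np.arange(30);x=45*np.cos(p);y=-45*np.sin(p)
# cumulative rounding to 0.1
X=np.round(x-x[0],1);Y=np.round(y-y[0],1)
for i in range(29):print(round(p[i+1],3),round(X[i+1]-X[i],1),round(Y[i+1]-Y[i],1))
E
python3 rd.py
```

```text
0.575 -4.9 -10.1
0.825 -7.2 -8.6
1.075 -9.1 -6.5
1.325 -10.5 -4.1
1.575 -11.1 -1.3
1.825 -11.2 1.4
2.075 -10.4 4.2
2.325 -9.1 6.6
2.575 -7.1 8.6
2.825 -4.8 10.2
3.075 -2.1 11.0
3.325 0.6 11.2
3.575 3.4 10.7
3.825 6.0 9.5
4.075 8.1 7.7
4.325 9.8 5.5
4.575 10.8 2.9
4.825 11.2 0.2
5.075 10.9 -2.7
5.325 9.9 -5.2
5.575 8.3 -7.6
5.825 6.2 -9.3
6.075 3.7 -10.6
6.325 0.9 -11.2
6.575 -1.8 -11.1
6.825 -4.6 -10.2
7.075 -6.9 -8.9
7.325 -8.9 -6.8
7.575 -10.4 -4.4
t8.45 phi 0.340 rad 42.4 F [0.1 1.2 5.9] | W 1.933 155.2 (np.float64(2.5), np.float64(0.0)) | T 1.97 58.3 (np.float64(0.4), np.float64(0.7))
```

>>> {"op": "step_arm", "data": {"increments": [[[-4.9,-10.1,0],0,0.0],[[-7.2,-8.6,0],0,0.0],[[0,0,0],0,0.0]]}}

```text
t: 8.85
tcp_pos: [540.6, 15.6, 83.1]
tcp_rot: [[-0.997, 0.078, 0.008], [0.078, 0.997, 0.001], [-0.008, 0.001, -1.0]]
ft_force: [6.0, 1.6, 1.0]
gripper_width: 17.4
finger_force: 40.3
```

```bash
python3 rd.py
```

```text
t8.85 phi 0.905 rad 41.9 F [6.  1.6 1. ] | W 1.935 162.5 (np.float64(2.4), np.float64(-0.0)) | T 3.699 9.7 (np.float64(2.1), np.float64(-2.7))
```

>>> {"op": "step_arm", "data": {"increments": [[[-9.1,-6.5,0],0,0.0],[[-10.5,-4.1,0],0,0.0],[[0,0,0],0,0.0]]}}

```text
t: 9.25
tcp_pos: [558.8, 5.4, 83.1]
tcp_rot: [[-0.997, 0.078, 0.006], [0.078, 0.997, 0.004], [-0.006, 0.004, -1.0]]
ft_force: [3.7, 7.5, 3.8]
gripper_width: 17.3
finger_force: 40.7
```

```bash
python3 rd.py
```

```text
t9.25 phi 1.404 rad 42.3 F [3.7 7.5 3.8] | W 2.96 168.5 (np.float64(2.5), np.float64(-0.1)) | T 1.109 15.2 (np.float64(4.6), np.float64(-11.0))
```

>>> {"op": "step_arm", "data": {"increments": [[[-5.6,-0.6,0],0,0.0],[[0,0,0],0,0.0]]}}

```text
t: 9.55
tcp_pos: [563.0, 4.5, 83.0]
tcp_rot: [[-0.997, 0.077, 0.003], [0.077, 0.997, 0.003], [-0.003, 0.004, -1.0]]
ft_force: [1.2, 6.6, 5.9]
gripper_width: 18.0
finger_force: 40.9
```

```bash
python3 rd.py
```

```text
t9.55 phi 1.506 rad 42.4 F [1.2 6.6 5.9] | W 3.217 167.0 (np.float64(2.6), np.float64(-0.1)) | T 0.974 13.9 (np.float64(0.3), np.float64(-10.9))
```

>>> {"op": "step_arm", "data": {"increments": [[[-5.5,-0.7,0],0,0.0],[[0,0,0],0,0.0]]}}

```text
t: 9.85
tcp_pos: [568.5, 3.8, 83.1]
tcp_rot: [[-0.997, 0.078, 0.004], [0.078, 0.997, 0.004], [-0.003, 0.005, -1.0]]
ft_force: [3.7, 7.8, 4.8]
gripper_width: 17.5
finger_force: 40.8
```

```bash
python3 rd.py
```

```text
t9.85 phi 1.637 rad 42.7 F [3.7 7.8 4.8] | W 3.265 166.3 (np.float64(2.6), np.float64(-0.1)) | T 2.312 20.9 (np.float64(1.0), np.float64(-10.7))
```

>>> {"op": "step_arm", "data": {"increments": [[[-11.2,1.4,0],0,0.0],[[0,0,0],0,0.0]]}}

```text
t: 10.15
tcp_pos: [580.0, 4.7, 83.0]
tcp_rot: [[-0.997, 0.078, 0.003], [0.078, 0.997, 0.005], [-0.003, 0.005, -1.0]]
ft_force: [0.8, 8.9, 6.5]
gripper_width: 17.5
finger_force: 41.0
```

```bash
python3 rd.py
```

```text
t10.15 phi 1.904 rad 43.2 F [0.8 8.9 6.5] | W 2.498 167.7 (np.float64(2.3), np.float64(-0.0)) | T 3.051 20.6 (np.float64(2.0), np.float64(-10.9))
```

>>> {"op": "step_arm", "data": {"increments": [[[-10.4,4.2,0],0,0.0],[[-9.1,6.6,0],0,0.0],[[0,0,0],0,0.0]]}}

```text
t: 10.55
tcp_pos: [599.0, 13.5, 83.0]
tcp_rot: [[-0.997, 0.077, 0.0], [0.077, 0.997, 0.003], [0.0, 0.003, -1.0]]
ft_force: [-2.1, 5.7, 8.8]
gripper_width: 17.5
finger_force: 41.3
```

```bash
python3 rd.py
```

```text
t10.55 phi 2.387 rad 44.6 F [-2.1  5.7  8.8] | W 1.94 157.6 (np.float64(2.1), np.float64(-0.0)) | T 0.583 3.5 (np.float64(-0.3), np.float64(-7.1))
```

The crest shows near φ≈1.6, with a rise of 1.35 rad (4.6 mm), so this is the high spot. I'll complete the turn.

>>> {"op": "step_arm", "data": {"increments": [[[-7.1,8.6,0],0,0.0],[[-4.8,10.2,0],0,0.0],[[0,0,0],0,0.0]]}}

```text
t: 10.95
tcp_pos: [612.1, 30.5, 83.0]
tcp_rot: [[-0.997, 0.076, 0.0], [0.076, 0.997, 0.001], [-0.0, 0.001, -1.0]]
ft_force: [-1.8, 3.2, 7.0]
gripper_width: 17.8
finger_force: 41.2
```

```bash
sed -i 's/\[569,46.5\]/[570.7,48.5]/' rd.py; python3 rd.py
```

```text
t10.95 phi 2.808 rad 45.2 F [-1.8  3.2  7. ] | W 1.939 160.3 (np.float64(2.0), np.float64(0.1)) | T 1.968 66.6 (np.float64(0.4), np.float64(0.7))
```

>>> {"op": "step_arm", "data": {"increments": [[[-2.1,11.0,0],0,0.0],[[0.6,11.2,0],0,0.0],[[0,0,0],0,0.0]]}}

```text
t: 11.35
tcp_pos: [616.0, 51.9, 83.1]
tcp_rot: [[-0.997, 0.076, 0.003], [0.076, 0.997, 0.0], [-0.003, 0.0, -1.0]]
ft_force: [-0.6, 1.7, 6.0]
gripper_width: 17.6
finger_force: 41.0
```

```bash
python3 rd.py
```

```text
t11.35 phi -2.989 rad 45.4 F [-0.6  1.7  6. ] | W nan 0.0 (np.float64(-1.1), np.float64(5.7)) | T 1.966 67.8 (np.float64(0.4), np.float64(0.7))h.py:37: RuntimeWarning: invalid value encountered in scalar divide
  a=(j*wt).sum()/wt.sum()/720*2*np.pi
```

>>> {"op": "step_arm", "data": {"increments": [[[3.4,10.7,0],0,0.0],[[6.0,9.5,0],0,0.0],[[0,0,0],0,0.0]]}}

```text
t: 11.75
tcp_pos: [608.8, 73.3, 83.1]
tcp_rot: [[-0.997, 0.076, 0.005], [0.076, 0.997, 0.001], [-0.005, 0.002, -1.0]]
ft_force: [2.2, 3.2, 4.7]
gripper_width: 17.8
finger_force: 41.0
```

```bash
python3 rd.py
```

```text
Traceback (most recent call last):
  File "rd.py", line 4, in <module>
    s1=dial('wrist',DC);s2=dial('top',DC)
  File "h.py", line 31, in dial
    k=min(range(1,n),key=lambda k:np.hypot(*(cc[k]-45)));x,y=cc[k]+95;rad=np.sqrt(st[k,4]/np.pi)
ValueError: min() iterable argument is empty
```

Make the reader tolerant (the dial is out of the wrist view here, top works) and go on.

```bash
python3 - <<'E'
s=open('h.py').read()
s=s.replace("def dial(cam,c,save=None):","def dial(*a):\n    try: return _dial(*a)\n    except Exception: return dict(read=None,contrast=0,off=None)\ndef _dial(cam,c,save=None):")
open('h.py','w').write(s)
E
python3 rd.py 2>/dev/null
```

```text
t11.80 phi -2.488 rad 45.4 F [2.7 5.  6.2] | W None 0 None | T 1.967 67.5 (np.float64(0.4), np.float64(0.7))
```

>>> {"op": "step_arm", "data": {"increments": [[[8.1,7.7,0],0,0.0],[[9.8,5.5,0],0,0.0],[[0,0,0],0,0.0]]}}

```text
t: 12.2
tcp_pos: [591.7, 88.7, 83.1]
tcp_rot: [[-0.997, 0.077, 0.005], [0.077, 0.997, 0.004], [-0.004, 0.004, -1.0]]
ft_force: [0.8, 6.4, 5.6]
gripper_width: 17.5
finger_force: 41.1
```

```bash
python3 rd.py 2>/dev/null
```

```text
t12.20 phi -1.974 rad 45.4 F [0.8 6.4 5.6] | W None 0 None | T 1.968 66.8 (np.float64(0.4), np.float64(0.7))
```

>>> {"op": "step_arm", "data": {"increments": [[[10.8,2.9,0],0,0.0],[[11.2,0.2,0],0,0.0],[[0,0,0],0,0.0]]}}

```text
t: 12.6
tcp_pos: [568.5, 93.8, 83.0]
tcp_rot: [[-0.997, 0.077, 0.001], [0.077, 0.997, 0.004], [-0.001, 0.004, -1.0]]
ft_force: [-0.8, 7.2, 8.9]
gripper_width: 17.6
finger_force: 41.5
```

```bash
python3 rd.py 2>/dev/null
```

```text
t12.60 phi -1.445 rad 45.3 F [-0.8  7.2  8.9] | W None 0 None | T 1.967 65.5 (np.float64(0.4), np.float64(0.7))
```

>>> {"op": "step_arm", "data": {"increments": [[[10.9,-2.7,0],0,0.0],[[9.9,-5.2,0],0,0.0],[[0,0,0],0,0.0]]}}

```text
t: 13.0
tcp_pos: [546.2, 86.4, 83.0]
tcp_rot: [[-0.997, 0.077, -0.001], [0.077, 0.997, 0.002], [0.002, 0.002, -1.0]]
ft_force: [-4.6, 4.0, 12.6]
gripper_width: 17.8
finger_force: 41.9
```

```bash
python3 rd.py 2>/dev/null
```

```text
t13.00 phi -0.920 rad 45.1 F [-4.6  4.  12.6] | W None 0 None | T 2.639 45.5 (np.float64(0.9), np.float64(0.8))
```

>>> {"op": "step_arm", "data": {"increments": [[[8.3,-7.6,0],0,0.0],[[6.2,-9.3,0],0,0.0],[[0,0,0],0,0.0]]}}

```text
t: 13.4
tcp_pos: [530.8, 69.0, 83.0]
tcp_rot: [[-0.997, 0.077, -0.001], [0.077, 0.997, -0.0], [0.001, -0.0, -1.0]]
ft_force: [-4.2, -0.1, 11.9]
gripper_width: 17.3
finger_force: 41.9
```

```bash
python3 rd.py 2>/dev/null
```

```text
t13.40 phi -0.397 rad 44.9 F [-4.2 -0.1 11.9] | W 1.929 145.6 (np.float64(2.5), np.float64(0.2)) | T 1.961 59.9 (np.float64(0.5), np.float64(0.8))
```

Lesser bump (rise 0.7) found near φ≈5.35. Going on round to the high spot.

>>> {"op": "step_arm", "data": {"increments": [[[3.7,-10.6,0],0,0.0],[[0.9,-11.2,0],0,0.0],[[-1.8,-11.1,0],0,0.0],[[-4.6,-10.2,0],0,0.0],[[0,0,0],0,0.0]]}}

```text
t: 14.0
tcp_pos: [532.7, 25.1, 83.1]
tcp_rot: [[-0.997, 0.078, 0.007], [0.078, 0.997, -0.001], [-0.007, -0.001, -1.0]]
ft_force: [4.6, -1.2, 4.9]
gripper_width: 17.6
finger_force: 41.3
```

```bash
python3 rd.py 2>/dev/null
```

```text
t14.00 phi 0.629 rad 44.6 F [ 4.6 -1.2  4.9] | W 1.93 157.5 (np.float64(2.5), np.float64(0.0)) | T 1.978 72.6 (np.float64(0.5), np.float64(0.8))
```

>>> {"op": "step_arm", "data": {"increments": [[[-6.9,-8.9,0],0,0.0],[[-8.9,-6.8,0],0,0.0],[[-8,-3.4,0],0,0.0],[[0,0,0],0,0.0],[[0,0,0],0,0.0]]}}

```text
t: 14.6
tcp_pos: [554.1, 7.1, 83.0]
tcp_rot: [[-0.997, 0.077, 0.004], [0.077, 0.997, 0.003], [-0.004, 0.003, -1.0]]
ft_force: [2.4, 6.0, 8.9]
gripper_width: 17.6
finger_force: 41.6
```

```bash
python3 rd.py 2>/dev/null
```

```text
t14.60 phi 1.267 rad 44.6 F [2.4 6.  8.9] | W 2.609 170.8 (np.float64(2.5), np.float64(-0.1)) | T 3.089 19.5 (np.float64(-9.8), np.float64(-11.2))
```

>>> {"op": "step_arm", "data": {"increments": [[[-3.5,-1,0],0,0.0],[[0,0,0],0,0.0],[[0,0,0],0,0.0]]}}

```text
t: 15.0
tcp_pos: [556.3, 6.3, 83.0]
tcp_rot: [[-0.997, 0.077, 0.002], [0.077, 0.997, 0.003], [-0.001, 0.003, -1.0]]
ft_force: [1.3, 6.1, 10.3]
gripper_width: 17.4
finger_force: 41.9
```

```bash
python3 rd.py 2>/dev/null
```

```text
t15.00 phi 1.320 rad 44.6 F [ 1.3  6.1 10.3] | W 2.793 168.8 (np.float64(2.5), np.float64(-0.1)) | T 1.238 20.3 (np.float64(1.9), np.float64(-11.1))
```

>>> {"op": "step_arm", "data": {"increments": [[[-5,-0.8,0],0,0.0],[[0,0,0],0,0.0],[[0,0,0],0,0.0]]}}

```text
t: 15.4
tcp_pos: [560.9, 5.0, 83.0]
tcp_rot: [[-0.997, 0.077, 0.001], [0.077, 0.997, 0.003], [-0.0, 0.003, -1.0]]
ft_force: [-0.0, 6.6, 12.2]
gripper_width: 17.7
finger_force: 42.0
```

```bash
python3 rd.py 2>/dev/null
```

```text
t15.40 phi 1.427 rad 44.6 F [-0.   6.6 12.2] | W 3.09 165.9 (np.float64(2.6), np.float64(-0.1)) | T 1.389 14.0 (np.float64(3.8), np.float64(-11.1))
```

>>> {"op": "step_arm", "data": {"increments": [[[-3.5,0,0],0,0.0],[[0,0,0],0,0.0],[[0,0,0],0,0.0]]}}

```text
t: 15.8
tcp_pos: [564.0, 4.4, 83.0]
tcp_rot: [[-0.997, 0.077, -0.0], [0.077, 0.997, 0.002], [0.001, 0.002, -1.0]]
ft_force: [-1.1, 4.7, 12.6]
gripper_width: 17.4
finger_force: 42.0
```

```bash
python3 rd.py 2>/dev/null
```

```text
t15.80 phi 1.496 rad 44.6 F [-1.1  4.7 12.6] | W 3.26 165.1 (np.float64(2.6), np.float64(-0.1)) | T 2.101 17.0 (np.float64(-2.9), np.float64(-11.1))
```

>>> {"op": "step_arm", "data": {"increments": [[[-3.5,0,0],0,0.0],[[0,0,0],0,0.0],[[0,0,0],0,0.0]]}}

```text
t: 16.2
tcp_pos: [567.8, 4.0, 83.0]
tcp_rot: [[-0.997, 0.077, 0.0], [0.077, 0.997, 0.002], [-0.0, 0.002, -1.0]]
ft_force: [0.7, 4.6, 10.7]
gripper_width: 17.7
finger_force: 41.9
```

```bash
python3 rd.py 2>/dev/null
```

```text
t16.20 phi 1.582 rad 44.6 F [ 0.7  4.6 10.7] | W 3.286 168.7 (np.float64(2.5), np.float64(-0.1)) | T 0.913 20.1 (np.float64(-3.6), np.float64(-11.1))
```

>>> {"op": "step_arm", "data": {"increments": [[[-3.5,0.3,0],0,0.0],[[0,0,0],0,0.0],[[0,0,0],0,0.0]]}}

```text
t: 16.6
tcp_pos: [571.4, 3.9, 83.0]
tcp_rot: [[-0.997, 0.077, 0.001], [0.077, 0.997, 0.002], [-0.0, 0.002, -1.0]]
ft_force: [0.5, 3.9, 11.7]
gripper_width: 17.7
finger_force: 41.9
```

```bash
python3 rd.py 2>/dev/null
```

```text
t16.60 phi 1.663 rad 44.6 F [ 0.5  3.9 11.7] | W 3.116 171.1 (np.float64(2.4), np.float64(-0.1)) | T 0.978 20.7 (np.float64(-0.7), np.float64(-11.0))
```

>>> {"op": "step_arm", "data": {"increments": [[[-3.5,0.5,0],0,0.0],[[0,0,0],0,0.0],[[0,0,0],0,0.0]]}}

```text
t: 17.0
tcp_pos: [574.9, 4.1, 83.0]
tcp_rot: [[-0.997, 0.077, 0.001], [0.077, 0.997, 0.002], [-0.0, 0.002, -1.0]]
ft_force: [-0.6, 4.0, 10.2]
gripper_width: 17.6
finger_force: 41.9
```

```bash
python3 rd.py 2>/dev/null
```

```text
t17.00 phi 1.741 rad 44.6 F [-0.6  4.  10.2] | W 2.904 170.1 (np.float64(2.4), np.float64(-0.1)) | T 1.021 18.9 (np.float64(-4.1), np.float64(-11.0))
```

>>> {"op": "step_arm", "data": {"increments": [[[4.5,-0.6,0],0,0.0],[[4,-0.2,0],0,0.0],[[0,0,0],0,0.0],[[0,0,0],0,0.0]]}}

```text
t: 17.5
tcp_pos: [566.7, 4.1, 83.0]
tcp_rot: [[-0.997, 0.077, 0.002], [0.077, 0.997, 0.002], [-0.002, 0.002, -1.0]]
ft_force: [1.2, 5.8, 10.2]
gripper_width: 17.5
finger_force: 41.8
```

```bash
python3 rd.py 2>/dev/null
```

```text
t17.50 phi 1.559 rad 44.6 F [ 1.2  5.8 10.2] | W 3.307 166.3 (np.float64(2.6), np.float64(-0.2)) | T 1.933 17.0 (np.float64(3.1), np.float64(-11.0))
```

>>> {"op": "step_arm", "data": {"increments": [[[0,2,-1],0,0.0],[[0,0,0],0,0.0],[[0,0,0],0,0.5],[[0,0,0],0,0.5],[[0,0,0],0,0.5]]}}

```text
t: 18.1
tcp_pos: [564.0, 4.7, 80.7]
tcp_rot: [[-0.997, 0.077, -0.004], [0.077, 0.997, 0.0], [0.004, 0.0, -1.0]]
ft_force: [0.0, -0.6, 0.4]
gripper_width: 42.4
finger_force: 0.0
```

>>> {"op": "step_arm", "data": {"increments": [[[0,0,-15],0,0.5],[[0,0,-25],0,0.5],[[0,0,-25],0,0.5],[[0,0,0],0,0.5],[[0,0,0],0,0.5]]}}

```text
t: 18.6
tcp_pos: [566.5, 4.4, 148.5]
tcp_rot: [[-0.997, 0.077, 0.002], [0.077, 0.997, -0.0], [-0.002, -0.0, -1.0]]
ft_force: [-0.6, 0.4, -0.5]
gripper_width: 42.5
finger_force: 0.0
```

```bash
python3 rd.py 2>/dev/null; python3 -c "
from h import *
s=eyes.snapshot('wrist');cv2.imwrite('pics/w3.png',s['img'][:,:,::-1])"
```

```text
t18.60 phi 1.553 rad 44.3 F [-0.6  0.4 -0.5] | W 3.304 126.8 (np.float64(2.0), np.float64(-0.3)) | T 2.87 26.0 (np.float64(0.0), np.float64(-9.3))
```

View pics/w3.png

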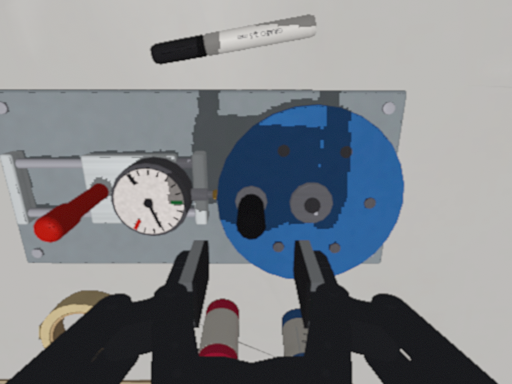

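The wrist view shows the gripper clear above the knob (251,217). The needle (hub at 148,203) stands at 3.30, its maximum, and the bystanders are in place. Handing in.

```bash
python3 -c "
from rig import r
print(r.finish_job())"
```

```text
the job is handed in; nothing more can be done
None
```

I handed the job in with the rim's high spot under the plunger: the dial read 3.30 rad, about 4.6 mm above the round part. The wheel had been turned a full turn plus with the plunger on the rim, the lesser bump (rise about 0.7 rad) was passed over, and the gripper was clear of everything; no verdict was returned.

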